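Press the screw caps home in order

ROBOT

A 6-joint arm with a two-finger parallel gripper is mounted at the origin on the work surface; the furniture and walls round the work are solid. World frame = base frame: x ahead of the robot, y to its left, z up, the work surface at z = 0. Lengths are in m, angles in rad, forces in N, time in s.
With the tool pointing down it reaches from about 0.35 to 0.975 m from the base axis. Payload 4.9 kg.
Tool frame: the origin (TCP) lies on the front face of the gripper's body, between the roots of the fingers; the fingertips stand ctrl.finger_overhang ahead of it and the grasp point (between the pads) lies 54 mm ahead of it (ctrl.finger_overhang is the distance from the TCP to the fingertips, in m); z points along the fingers, y is the line along which they close (so a half turn about z gives the same grasp; the last joint's range is limited). The gripper opens to 85 mm and grips with 20 to 120 N. Pads are 22 mm wide; open, the fingers measure 114 mm over their backs; the gripper's body (76 mm by 85 mm) begins 54 mm behind the grasp point. The pads swing forward as they close: fully open they stand 13 mm farther back than shut.
Start: joints at [1.134, 0.053, 1.613, -0, 1.476, -0.119], TCP at [0.195, 0.594, 0.304] pointing down, gripper open.
Joint ranges: [-3.01, 3.01], [-1.01, 2.22], [0.06, 2.58], [-1.02, 4.17], [0.09, 2.62], [-3.14, 3.14]. Speed limits (rad/s): [2.57, 2.57, 3.14, 3.14, 3.14, 3.14].

INTERFACE

Orientations are given as a rotation vector (axis times angle).
In Python, from station import ctrl, vision gives the robot as it stands. The module is installed in compiled form; this text tells all that it offers.
- The arm moves only by the tool drive_tool, never from a script. Its argument "rows" is a list of rows, each a list of 2 entries, a list of its own where there are three numbers: the shift along the tool's x, y, z in m, then the turn about the tool's z in rad. A call has 1 to 10 rows; each row shifts and turns the commanded pose from where the row before left it, along the tool's axes as they then stand; what a row does not reach is not made up. A row lasts 1/10 s, in which the tool goes at most 50 mm and 8.59 degrees, less where a joint would pass 70% of its speed; a pose out of reach is approached as far as the arm can. A call with a gripper value outside its range is refused whole. "jaw" is the closure, from 0 (fully open) to 1 (shut), set as the call begins (left out, the last holds). The fingers move at their own pace and stop on an object; "grip_force" is the grip in N (left out, the last holds). Time passes only in rows, so rows that do not move let the fingers close. It gives the time, the measured TCP pose, the force, the opening and the grip force at its end, in the units of the state.
- ctrl.get_obs(): the state, without advancing time (a new reading comes with each control period).
- vision.get_image(name): name is "side" or "top"; returns a dict with "image" (384x512x3 uint8, blue, green, red), "vertical_fov" (degrees; the focal length in pixels is half the picture's height over the tangent of half this angle, whatever the lens; pixels are square), "cx", "cy" (the principal point, pixels), "R" (3x3) and "t" (3): a world point X has camera coordinates R X + t. Camera axes: x right, y down, z forward; pixel columns grow to the right and rows downward; lengths in m; the calibration is good to about 2 mm. A picture is of the moment at which its call begins. There is no depth.
- ctrl.finish_job(): hands the job in; it is judged then, once.
The state is a dict: "t": time; "q": joint angles; "dq": joint speeds; "effort": joint torques, N m; "tool_pos": TCP position; "tool_rot": TCP orientation; "contact_force": force on the tool from outside, world axes, zero at the start; "wrist_torque": the same for the moment, N m; "opening": finger opening in m; "grip_force": force on a finger pad.
Only numpy, scipy, OpenCV 4.12 (cv2) and the standard library are available. Lean on these libraries where they do the work, as an engineer would, in place of code of your own. Each camera call takes 0.05 s, during which the arm holds its last target. There are 200 camera calls.

TASK

The three wooden screw caps on the pine rail are started in their holes but still stand proud. With the fingertips press each one gently down until its head sits on the rail: first the large round cap, then the square one, and last the small round one. Only press, never pull a cap up; do not move a cap before its turn, and leave everything else on the bench where it is.

Things in the scene. Friction and masses are not known exactly. Their poses are not given: they have to be found in the camera images.
- rail: straight pale pine rail, 60 x 270 x 30 mm (x, y, z), screwed flat to the bench, does not move. Origin: centre of its underside, on the bench surface; its own y axis runs along its length, z up; its top is at 30 mm. The three caps stand in a row on its centre line, at the middle and 75 mm to either side of it; which cap is in which place varies. A small steel screw head is near each end.
- cap_large_top (a point): centre of the flat top of the large round wooden cap (head 38 mm across, 12 mm thick, on a 12 mm shank). When fully home the head lies on the rail and this point is 42 mm above the bench.
- cap_large (a joint): how far the large round cap has been pressed down, in m: 0 = head 12 mm clear of the rail, 0.012 = fully home (hard stop). It starts between 0 and 0.004. It resists with about 3 N of friction and stays where it is left; negative = pulled up.
- cap_square_top (a point): centre of the flat top of the square wooden cap (head 30 x 30 mm, 12 mm thick, sides parallel to the rail, on a 12 mm shank). When fully home this point is 42 mm above the bench.
- cap_square (a joint): the same for the square cap: 0.012 m = fully home, starts between 0 and 0.004, about 3 N friction, stays where it is left.
- cap_small_top (a point): centre of the flat top of the small round wooden cap (head 22 mm across, 12 mm thick, on a 12 mm shank). When fully home this point is 42 mm above the bench.
- cap_small (a joint): the same for the small round cap: 0.012 m = fully home, starts between 0 and 0.004, about 3 N friction, stays where it is left.
- sanding_block: loose cork sanding block, 65 x 116 x 28 mm, lying on the robot's side of the rail; origin at the centre of its underside. To be left alone.
- pencil: loose red pencil, 184 mm long, 8 mm high, lying just beyond the rail and roughly along it; origin at the centre of its underside. To be left alone.
- glue_bottle: white glue bottle with a red pointed cap, 197 mm high, standing at the right; origin at the centre of its underside. To be left alone.
- screw_box: small cardboard box of screws, 52 x 82 x 40 mm, at the back of the bench; origin at the centre of its underside. To be left alone.
- oak_offcut: loose oak offcut, 45 x 120 x 22 mm, lying at the right; origin at the centre of its underside. To be left alone.

How it is judged:
By the outcome, as a careful person would: the job done as asked, in the order asked, and still so for the second after the job is handed in, with the robot touching nothing.
It also fails if it takes over 40 s, if anything falls off the work surface, if the arm or the gripper's body presses on something with over 40 N, if the wrist force passes 120 N, or if a joint passes its speed limit or range.

## Working session

There is one attempt and no reset: what is moved stays moved. The work goes in short steps, Python scripts to look and compute and a tool call to move; the robot and the scene stay as the last step left them, time stands still between calls to the robot, and variables do not carry over. Pictures are saved under pics/ and viewed, at most 10 in all, crops included, and the job is handed in when it is done.

Besides the shell and the picture viewer there is one more tool, called after "Emit:" by a JSON object that holds its "name" and its "arguments", one argument or row to a line. drive_tool: Moves the arm, as the interface text tells. Its arguments: {"type":"object","properties":{"rows":{"type":"array","items":{"type":"array"}},"jaw":{"type":"number"},"grip_force":{"type":"number"}},"required":["rows"]}

```bash
mkdir -p pics
python3 - <<'E'
from station import ctrl, vision
import cv2,numpy as np
o=ctrl.get_obs(); print({k:np.round(v,4) for k,v in o.items()}, ctrl.finger_overhang)
for n in("side","top"):
    d=vision.get_image(n); cv2.imwrite(f"pics/{n}0.png",d["image"])
    print(n,d["vertical_fov"],d["cx"],d["cy"],d["R"],d["t"])
E
```

```text
{'t': np.float64(0.0), 'q': array([ 1.134 ,  0.0534,  1.6143, -0.    ,  1.476 , -0.119 ]), 'dq': array([-0.0009, -0.0006,  0.0013,  0.0003, -0.    ,  0.0009]), 'effort': array([-1.20000e-03, -3.93687e+01, -3.70176e+01, -2.00000e-04,
        6.90000e-03,  0.00000e+00]), 'tool_pos': array([0.1951, 0.5933, 0.3027]), 'tool_rot': array([-4.9700e-01, -3.1015e+00,  3.1000e-03]), 'contact_force': array([ 0.5826,  1.191 , -0.8931]), 'wrist_torque': array([ 0.0062, -0.0123,  0.0019]), 'grip_force': np.float64(0.0), 'opening': np.float64(0.0855)} 0.0726
side 49.455523285164524 257.19715882352756 187.98014567823893 [[ 0.94475659 -0.32703787 -0.02193651]
 [-0.14864236 -0.36783061 -0.91793578]
 [ 0.29213084  0.87048657 -0.39612208]] [-0.50796299  0.08699661  1.22313193]
top 50.166890731802575 258.1030015688207 192.7716685290393 [[ 0.02586301 -0.99960159 -0.01130363]
 [-0.99564038 -0.02474354 -0.0899332 ]
 [ 0.08961768  0.01358029 -0.99588365]] [-0.16836198  0.46087635  1.02781747]
```

View pics/top0.png

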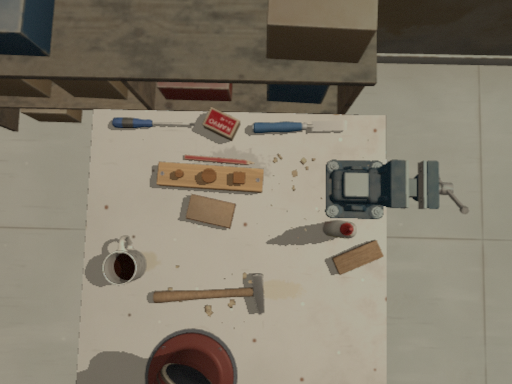

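View pics/side0.png

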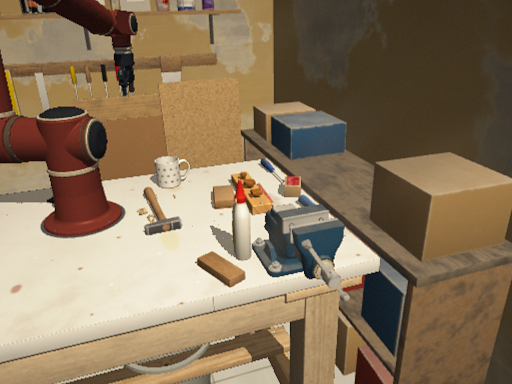

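Top view: the rail runs from (157,174) to (264,181), with caps near (178,175), (207,176) and (239,178). Side view: the rail is near (252,190), and the bottle hides part of it. I'll enlarge both.

Run:
```python
import cv2,numpy as np
a=cv2.imread("pics/top0.png")[150:205,145:275]; b=cv2.imread("pics/side0.png")[160:220,205:310]
a=cv2.resize(a,None,fx=6,fy=6,interpolation=cv2.INTER_CUBIC)[:, :780]
cv2.imwrite("pics/topc.png",a)
cv2.imwrite("pics/sidec.png",cv2.resize(b,None,fx=7,fy=7,interpolation=cv2.INTER_CUBIC))
```

```text
(no output)
```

View pics/topc.png

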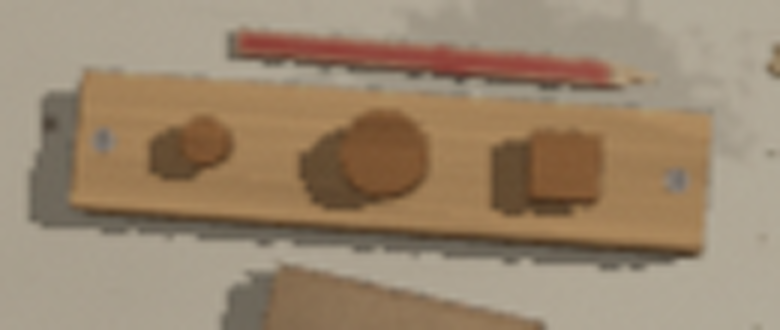

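View pics/sidec.png

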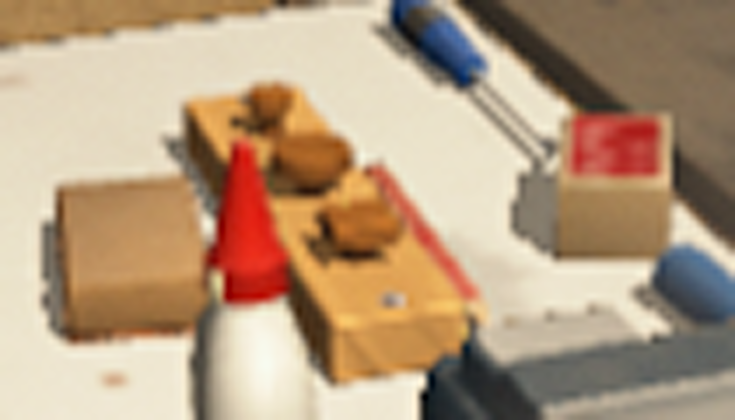

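Top crop: small cap top at (206,140), large at (385,148), square at (566,163), screws at (103,140) and (677,180). Side crop: small at (270,98), large at (313,153), square at (362,220), right screw at (392,300). Next I triangulate these.

```bash
cat > tri.py <<'E'
import numpy as np
from station import vision
def cam(n):
    d=vision.get_image(n); f=192/np.tan(np.radians(d["vertical_fov"]/2))
    return np.array([[f,0,d["cx"]],[0,f,d["cy"]],[0,0,1]]),np.array(d["R"]),np.array(d["t"]),d["image"]
def ray(c,p):
    return -c[1].T@c[2], c[1].T@np.linalg.solve(c[0],[p[0],p[1],1])
def plane(c,p,z):
    o,d=ray(c,p); return o+d*(z-o[2])/d[2]
E
python3 - <<'E'
from tri import *
import cv2
T,S=cam("top"),cam("side")
ft=lambda x,y:((x+.5)/6-.5+145,(y+.5)/6-.5+150)
fs=lambda x,y:((x+.5)/7-.5+205,(y+.5)/7-.5+160)
P=lambda c:c[0]@np.c_[c[1],c[2]]
for n,a,b in(("small",(206,140),(270,98)),("large",(385,148),(313,153)),("square",(566,163),(362,220)),("screwR",(677,180),(392,300))):
    X=cv2.triangulatePoints(P(T),P(S),np.array(ft(*a)),np.array(fs(*b))).ravel();X=X[:3]/X[3]
    r=[cv2.projectPoints(X,cv2.Rodrigues(c[1])[0],c[2],c[0],None)[0].ravel()-p for c,p in((T,ft(*a)),(S,fs(*b)))]
    print(n,X.round(4),np.round(r,2).tolist(),"top@z.05",plane(T,ft(*a),.05).round(4))
for p in((103,140),(677,180),(85,71),(712,113),(700,246),(72,205)): print(p,plane(T,ft(*p),.03).round(4))
E
```

```text
small [0.5057 0.0427 0.0483] [[-0.19, 0.65], [0.49, -0.06]] top@z.05 [0.5071 0.0419 0.05  ]
large [ 0.5035 -0.0321  0.0491] [[-0.26, 0.88], [0.7, -0.09]] top@z.05 [ 0.5056 -0.0328  0.05  ]
square [ 0.5001 -0.1077  0.0472] [[-0.17, 0.56], [0.47, -0.07]] top@z.05 [ 0.5011 -0.1082  0.05  ]
screwR [ 0.4966 -0.1539  0.03  ] [[-0.12, 0.39], [0.34, -0.05]] top@z.05 [ 0.4952 -0.1545  0.05  ]
(103, 140) [0.5087 0.0899 0.03  ]
(677, 180) [ 0.4976 -0.1542  0.03  ]
(85, 71) [0.5381 0.099  0.03  ]
(712, 113) [ 0.5266 -0.1682  0.03  ]
(700, 246) [ 0.4698 -0.1646  0.03  ]
(72, 205) [0.4807 0.1018 0.03  ]
```

Heights are about 48–50 mm and the cap pitch is 75 mm, so both agree with the text. The rail is turned about -0.045 rad. Now I close the jaw, align with the rail and travel over.

Emit:
{"name": "drive_tool", "arguments": {
  "rows": [
    [[0,0,0],-0.136],
    [[0,0,0],-0.136],
    [[-0.021,-0.038,0],0],
    [[-0.021,-0.038,0],0],
    [[-0.021,-0.038,0],0],
    [[-0.021,-0.038,0],0],
    [[-0.021,-0.038,0],0],
    [[-0.021,-0.038,0],0],
    [[-0.021,-0.038,0],0],
    [[-0.021,-0.038,0],0]
  ],
  "jaw": 1,
  "grip_force": 20
}}

```text
t: 1.2
tool_pos: [0.3495, 0.2807, 0.3038]
tool_rot: [0.071, 3.14, 0.0]
contact_force: [0.4, -0.1, 0.6]
opening: -0.0
grip_force: 0.0
```

Emit:
{"name": "drive_tool", "arguments": {
  "rows": [
    [[-0.021,-0.038,0],0],
    [[-0.021,-0.038,0],0],
    [[-0.021,-0.038,0],0],
    [[-0.021,-0.038,0],0],
    [[-0.021,-0.038,0],0],
    [[-0.021,-0.038,0],0],
    [[-0.021,-0.038,0],0],
    [[-0.021,-0.038,0],0],
    [[0,0,0],0],
    [[0,0,0],0]
  ]
}}

```text
t: 2.2
tool_pos: [0.5031, -0.0297, 0.3035]
tool_rot: [-0.075, -3.14, -0.001]
contact_force: [-0.6, 0.9, 1.0]
opening: -0.0002
grip_force: 0.0
```

```bash
cat > st.py <<'E'
from station import ctrl
import numpy as np, sys
from scipy.spatial.transform import Rotation as Ro
o=ctrl.get_obs(); R=Ro.from_rotvec(o["tool_rot"]).as_matrix(); L=ctrl.finger_overhang
tip=o["tool_pos"]+R[:,2]*L
print("t",o["t"],"tip",tip.round(4),"L",L,"F",o["contact_force"].round(2),"open",o["opening"])
print(R.round(4).tolist())
for n,g in dict(large=(.5042,-.0325,.06),square=(.5008,-.1075,.06),small=(.507,.0425,.06)).items(): print(n,(R.T@(np.array(g)-tip)).round(4))
E
python3 st.py
```

```text
t 2.2 tip [ 0.503  -0.0297  0.2309] L 0.0726 F [-0.65  0.9   1.05] open -0.00023877075449053065
[[-0.9989, 0.0477, -0.0011], [0.0477, 0.9989, 0.0007], [0.0011, 0.0006, -1.0]]
large [-0.0015 -0.0029  0.1709]
square [-0.0017 -0.078   0.1708]
small [-0.0007  0.0722  0.1709]
```

Emit:
{"name": "drive_tool", "arguments": {
  "rows": [
    [[-0.0015,-0.003,0.03],0],
    [[0,0,0.03],0],
    [[0,0,0.03],0],
    [[0,0,0.03],0],
    [[0,0,0.02],0],
    [[0,0,0.01],0],
    [[0,0,0],0]
  ]
}}

```text
t: 2.9
tool_pos: [0.5033, -0.0309, 0.1525]
tool_rot: [-0.07, -3.138, -0.001]
contact_force: [0.1, 0.6, -0.4]
opening: 0.0001
grip_force: 0.0
```

```bash
python3 st.py
python3 - <<'E'
from tri import *
import cv2
a=cam("top")[3][130:210,145:275]; b=cam("side")[3][140:220,205:305]
cv2.imwrite("pics/p1.png",np.hstack([cv2.resize(a,(455,280),interpolation=3),cv2.resize(b,(345,280),interpolation=3)]))
E
```

```text
t 2.9 tip [ 0.5031 -0.0309  0.0799] L 0.0726 F [ 0.11  0.6  -0.4 ] open 6.876201061690065e-05
[[-0.999, 0.0443, -0.003], [0.0443, 0.999, 0.0008], [0.003, 0.0007, -1.0]]
large [-0.0012 -0.0016  0.0199]
square [-0.0012 -0.0766  0.0198]
small [-0.0007  0.0735  0.0199]
```

View pics/p1.png

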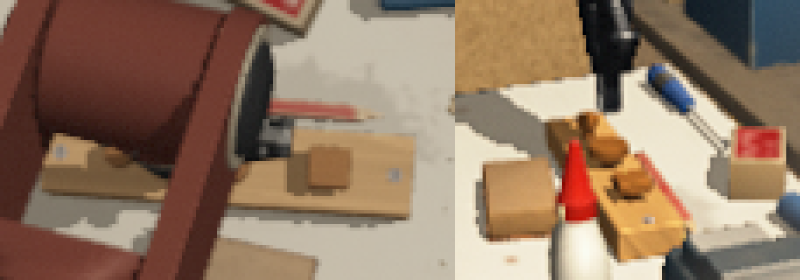

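Side half: the closed fingertips end at (610,107), which is full-image (250,170.6), above the large cap at (608,148). I'll check the tip height against that.

Run:
```python
from tri import *
S=cam("side")
for z in (.07,.08,.09): 
    c=S[0]@(S[1]@np.array([.5031,-.0309,z])+S[2]); print(z,(c[:2]/c[2]).round(1))
```

```text
0.07 [249.6 175.1]
0.08 [249.5 172.1]
0.09 [249.4 169.2]
```

Emit:
{"name": "drive_tool", "arguments": {
  "rows": [
    [[-0.001,-0.0015,0.008],0],
    [[0,0,0.008],0],
    [[0,0,0.004],0],
    [[0,0,0.003],0],
    [[0,0,0.003],0],
    [[0,0,0.002],0],
    [[0,0,0.002],0],
    [[0,0,0.002],0],
    [[0,0,0],0],
    [[0,0,0],0]
  ]
}}

```text
t: 4.05
tool_pos: [0.5055, -0.0337, 0.1218]
tool_rot: [0.072, 3.14, -0.0]
contact_force: [-1.0, 0.4, -0.4]
opening: 0.0
grip_force: 0.0
```

```bash
python3 st.py
```

```text
t 4.05 tip [ 0.5056 -0.0337  0.0492] L 0.0726 F [-1.01  0.35 -0.42] open 1.127159912879103e-05
[[-0.999, 0.0457, 0.0006], [0.0457, 0.999, -0.0001], [-0.0006, -0.0, -1.0]]
large [ 0.0014  0.0011 -0.0108]
square [ 0.0014 -0.074  -0.0108]
small [ 0.002   0.0761 -0.0108]
```

Emit:
{"name": "drive_tool", "arguments": {
  "rows": [
    [[0,0,0.001],0],
    [[0,0,0.001],0],
    [[0,0,0.001],0],
    [[0,0,0],0]
  ]
}}

```text
t: 4.45
tool_pos: [0.5056, -0.0337, 0.1189]
tool_rot: [0.072, 3.14, -0.0]
contact_force: [-0.4, -0.0, 2.0]
opening: -0.0001
grip_force: 0.9
```

Emit:
{"name": "drive_tool", "arguments": {
  "rows": [
    [[0,0,0.001],0],
    [[0,0,0.001],0]
  ]
}}

```text
t: 4.65
tool_pos: [0.5056, -0.0337, 0.117]
tool_rot: [0.072, 3.14, -0.0]
contact_force: [0.2, 0.4, 3.4]
opening: -0.0002
grip_force: 1.4
```

Emit:
{"name": "drive_tool", "arguments": {
  "rows": [
    [[0,0,0.001],0]
  ]
}}

```text
t: 4.75
tool_pos: [0.5056, -0.0337, 0.116]
tool_rot: [0.072, 3.14, -0.0]
contact_force: [-0.4, 1.1, 1.5]
opening: -0.0
grip_force: 1.4
```

Emit:
{"name": "drive_tool", "arguments": {
  "rows": [
    [[0,0,0.001],0]
  ]
}}

```text
t: 4.85
tool_pos: [0.5056, -0.0337, 0.1149]
tool_rot: [0.072, 3.14, -0.0]
contact_force: [-0.5, 0.7, 2.8]
opening: 0.0001
grip_force: 1.4
```

Emit:
{"name": "drive_tool", "arguments": {
  "rows": [
    [[0,0,0.001],0]
  ]
}}

```text
t: 4.95
tool_pos: [0.5056, -0.0337, 0.1146]
tool_rot: [-0.072, -3.141, 0.0]
contact_force: [-4.5, 0.7, 11.3]
opening: 0.0
grip_force: 5.9
```

Emit:
{"name": "drive_tool", "arguments": {
  "rows": [
    [[0,0,0.0005],0]
  ]
}}

```text
t: 5.05
tool_pos: [0.5057, -0.0337, 0.1146]
tool_rot: [-0.072, -3.14, -0.0]
contact_force: [-3.7, 0.5, 11.7]
opening: -0.0003
grip_force: 6.2
```

The large cap is on its stop: TCP z is 0.1146, so the tip is at 42.0 mm with about 11 N. Now the square cap.

Emit:
{"name": "drive_tool", "arguments": {
  "rows": [
    [[0,0,-0.005],0],
    [[0,0,-0.015],0],
    [[0,0,-0.02],0],
    [[0.0005,-0.037,0],0],
    [[0.0005,-0.037,0],0],
    [[0,0,0],0],
    [[0,0,0.01],0],
    [[0,0,0.01],0],
    [[0,0,0.005],0],
    [[0,0,0],0]
  ]
}}

```text
t: 6.05
tool_pos: [0.5, -0.1064, 0.1265]
tool_rot: [-0.07, -3.137, -0.002]
contact_force: [-0.4, 0.2, -0.2]
opening: 0.0
grip_force: 0.0
```

```bash
python3 st.py
```

```text
t 6.05 tip [ 0.4997 -0.1063  0.0539] L 0.0726 F [-0.39  0.18 -0.2 ] open 5.25791020374051e-06
[[-0.999, 0.0446, -0.0034], [0.0446, 0.999, 0.0013], [0.0034, 0.0012, -1.0]]
large [-0.0012  0.0739 -0.0061]
square [-0.0011 -0.0012 -0.0061]
small [-0.0006  0.149  -0.006 ]
```

Emit:
{"name": "drive_tool", "arguments": {
  "rows": [
    [[0,0,0.001],0],
    [[0,0,0.001],0],
    [[0,0,0.001],0],
    [[0,0,0.001],0],
    [[0,0,0.001],0],
    [[0,0,0.001],0],
    [[0,0,0.001],0]
  ]
}}

```text
t: 6.75
tool_pos: [0.5011, -0.1076, 0.1217]
tool_rot: [0.072, 3.141, -0.0]
contact_force: [-1.1, 1.3, 3.0]
opening: 0.0001
grip_force: 1.4
```

Emit:
{"name": "drive_tool", "arguments": {
  "rows": [
    [[0,0,0.001],0],
    [[0,0,0.001],0]
  ]
}}

```text
t: 6.95
tool_pos: [0.5011, -0.1076, 0.1195]
tool_rot: [0.072, 3.14, -0.0]
contact_force: [-0.4, 0.1, 3.3]
opening: -0.0002
grip_force: 1.4
```

Emit:
{"name": "drive_tool", "arguments": {
  "rows": [
    [[0,0,0.001],0]
  ]
}}

```text
t: 7.05
tool_pos: [0.5011, -0.1076, 0.1185]
tool_rot: [0.072, 3.14, -0.0]
contact_force: [-1.5, -0.6, 3.4]
opening: 0.0001
grip_force: 1.4
```

Emit:
{"name": "drive_tool", "arguments": {
  "rows": [
    [[0,0,0.001],0],
    [[0,0,0.001],0],
    [[0,0,0.001],0]
  ]
}}

```text
t: 7.35
tool_pos: [0.5012, -0.1076, 0.1154]
tool_rot: [0.072, 3.14, -0.0]
contact_force: [0.1, 0.1, 3.1]
opening: -0.0002
grip_force: 1.4
```

Emit:
{"name": "drive_tool", "arguments": {
  "rows": [
    [[0,0,0.001],0]
  ]
}}

```text
t: 7.45
tool_pos: [0.5012, -0.1076, 0.1146]
tool_rot: [0.072, 3.14, -0.0]
contact_force: [-2.1, 1.2, 10.2]
opening: 0.0002
grip_force: 5.1
```

Emit:
{"name": "drive_tool", "arguments": {
  "rows": [
    [[0,0,0.0005],0]
  ]
}}

```text
t: 7.55
tool_pos: [0.5012, -0.1076, 0.1146]
tool_rot: [-0.072, -3.141, 0.0]
contact_force: [-3.3, 1.5, 9.0]
opening: 0.0001
grip_force: 4.8
```

The square cap is home too. Last is the small cap, 150 mm along +y.

Emit:
{"name": "drive_tool", "arguments": {
  "rows": [
    [[0,0,-0.005],0],
    [[0,0,-0.015],0],
    [[0,0,-0.02],0],
    [[0.0005,0.04,0],0],
    [[0,0.04,0],0],
    [[0,0.04,0],0],
    [[0,0.03,0],0],
    [[0,0,0],0],
    [[0,0,0.01],0],
    [[0,0,0.01],0]
  ]
}}

```text
t: 8.55
tool_pos: [0.5076, 0.0416, 0.1337]
tool_rot: [0.073, 3.14, -0.001]
contact_force: [-0.4, -0.5, 0.4]
opening: 0.0
grip_force: 0.0
```

Emit:
{"name": "drive_tool", "arguments": {
  "rows": [
    [[0,0,0.004],0],
    [[0,0,0],0],
    [[0,0,0],0]
  ]
}}

```text
t: 8.85
tool_pos: [0.5073, 0.0417, 0.1296]
tool_rot: [-0.074, -3.14, 0.0]
contact_force: [0.2, 1.3, 0.5]
opening: 0.0001
grip_force: 0.0
```

```bash
python3 st.py
```

```text
t 8.85 tip [0.5072 0.0417 0.057 ] L 0.0726 F [0.22 1.3  0.47] open 6.46564110752529e-05
[[-0.9989, 0.0469, -0.0007], [0.0469, 0.9989, 0.0], [0.0007, -0.0, -1.0]]
large [-0.0004 -0.0743 -0.003 ]
square [-0.0006 -0.1493 -0.003 ]
small [ 0.0003  0.0008 -0.003 ]
```

Emit:
{"name": "drive_tool", "arguments": {
  "rows": [
    [[0,0,0.001],0],
    [[0,0,0.001],0],
    [[0,0,0.001],0],
    [[0,0,0.001],0],
    [[0,0,0.001],0],
    [[0,0,0.001],0],
    [[0,0,0.001],0],
    [[0,0,0.001],0],
    [[0,0,0.001],0],
    [[0,0,0.001],0]
  ]
}}

```text
t: 9.85
tool_pos: [0.5075, 0.0423, 0.1199]
tool_rot: [0.072, 3.141, -0.0]
contact_force: [-0.3, 0.3, 2.1]
opening: 0.0001
grip_force: 1.4
```

Emit:
{"name": "drive_tool", "arguments": {
  "rows": [
    [[0,0,0.001],0],
    [[0,0,0.001],0],
    [[0,0,0.001],0]
  ]
}}

```text
t: 10.15
tool_pos: [0.5075, 0.0423, 0.1169]
tool_rot: [0.072, 3.141, 0.0]
contact_force: [-0.1, 0.1, 3.2]
opening: -0.0002
grip_force: 1.4
```

Emit:
{"name": "drive_tool", "arguments": {
  "rows": [
    [[0,0,0.001],0]
  ]
}}

```text
t: 10.25
tool_pos: [0.5075, 0.0423, 0.1159]
tool_rot: [0.072, 3.14, 0.0]
contact_force: [-1.2, -0.4, 3.8]
opening: -0.0001
grip_force: 1.4
```

Emit:
{"name": "drive_tool", "arguments": {
  "rows": [
    [[0,0,0.001],0]
  ]
}}

```text
t: 10.35
tool_pos: [0.5075, 0.0423, 0.1149]
tool_rot: [0.072, 3.14, 0.0]
contact_force: [0.1, -0.4, 3.0]
opening: -0.0003
grip_force: 1.4
```

Emit:
{"name": "drive_tool", "arguments": {
  "rows": [
    [[0,0,0.001],0]
  ]
}}

```text
t: 10.45
tool_pos: [0.5075, 0.0423, 0.1145]
tool_rot: [-0.072, -3.14, -0.0]
contact_force: [-4.7, 0.9, 12.1]
opening: -0.0001
grip_force: 6.0
```

Emit:
{"name": "drive_tool", "arguments": {
  "rows": [
    [[0,0,0.0005],0]
  ]
}}

```text
t: 10.55
tool_pos: [0.5076, 0.0423, 0.1145]
tool_rot: [-0.072, -3.14, 0.0]
contact_force: [-5.7, 0.6, 13.1]
opening: -0.0001
grip_force: 6.3
```

All three have reached the hard stop. I'll back away and look.

Emit:
{"name": "drive_tool", "arguments": {
  "rows": [
    [[0,0,-0.005],0],
    [[0,0,-0.02],0],
    [[0,0,-0.04],0],
    [[0,0,-0.04],0],
    [[0,0,-0.04],0],
    [[0,0,-0.04],0],
    [[0.01,0.04,0],0],
    [[0.01,0.04,0],0],
    [[0.01,0.04,0],0],
    [[0.01,0.04,0],0]
  ]
}}

```text
t: 11.55
tool_pos: [0.4741, 0.2053, 0.298]
tool_rot: [0.073, 3.141, -0.0]
contact_force: [0.5, 0.9, -0.0]
opening: 0.0001
grip_force: 0.0
```

Emit:
{"name": "drive_tool", "arguments": {
  "rows": [
    [[0.015,0.04,0],0],
    [[0.015,0.04,0],0],
    [[0.015,0.04,0],0],
    [[0.015,0.04,0],0],
    [[0,0,0],0],
    [[0,0,0],0]
  ]
}}

```text
t: 12.15
tool_pos: [0.4216, 0.3671, 0.2976]
tool_rot: [-0.069, -3.14, 0.002]
contact_force: [0.5, -1.3, 0.3]
opening: -0.0002
grip_force: 0.0
```

Run:
```python
from tri import *
import cv2
a=cam("top")[3][130:210,145:275]; b=cam("side")[3][140:220,205:305]
cv2.imwrite("pics/p2.png",np.hstack([cv2.resize(a,(455,280),interpolation=3),cv2.resize(b,(345,280),interpolation=3)]))
```

```text
(no output)
```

View pics/p2.png

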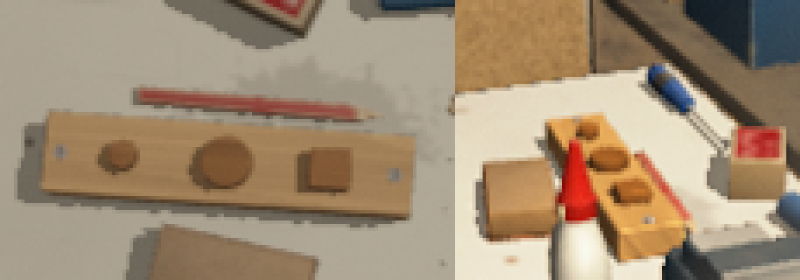

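All three caps sit flush on the rail: small (120,155), large (222,161) and square (328,168) in the top half. The pencil and sanding block have not moved.

```bash
python3 -c "
from station import ctrl
print(ctrl.finish_job())"
```

```text
the job is handed in; nothing more can be done
None
```

I pressed the large round, square and small round caps down to their stops in that order with about 13 N at most, left everything else in place as far as the pictures show, and handed the job in at about 12 s.

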